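# Brake the polishing box and hold its flap at the setting bar

### The arm

A 6-joint arm with a two-finger parallel gripper is mounted at the origin on the work surface. World frame = base frame: x ahead of the robot, y to its left, z up, the work surface at z = 0. Lengths are in mm, angles in rad, forces in N, time in s.
With the tool pointing down it reaches from about 350 to 775 mm from the base axis. Payload 7.3 kg.
Tool frame: the origin (TCP) lies on the mounting face of the last link; the fingertips stand 178 mm ahead of it and the grasp point (between the pads) lies 159 mm ahead of it (bot.grip_point_offset is the distance from the TCP to the grasp point, in mm); x points along the fingers, y is the direction in which the jaws open and shut, and the axes are right-handed (so a half turn about x gives the same grasp; the last joint's range is limited). The gripper opens to 92 mm and grips with 3 to 60 N. Pads are 19 mm wide; open, the fingers measure 130 mm over their backs; the gripper's body (75 mm by 190 mm) begins 47 mm behind the grasp point.
Start: joints at [1.011, 0.342, 1.524, -0, 1.275, -0.146], TCP at [211.077, 480.702, 404.741] pointing down, gripper open.
Joint ranges: [-2.53, 2.53], [-0.77, 2.02], [0.04, 2.7], [-1, 4.14], [0.28, 2.66], [-3.11, 3.11]. Speed limits (rad/s): [2.57, 2.57, 3.14, 3.14, 3.14, 3.14].

### API

Orientations are given as [roll, pitch, yaw] about the fixed x, y, z axes, in that order (R = Rz(yaw) Ry(pitch) Rx(roll)).
In Python, from plant import bot gives the robot as it stands.
- The arm moves only by the tool arm_command, never from a script. Its argument "moves" is a list of rows, each a list of 5 numbers: the shift along the tool's x, y, z in cm, then the turn about the tool's x in degrees, then the opening, from 0 (shut) to 1 (fully open). A call has 1 to 10 rows; each row is the pose to reach, as a shift and turn from the pose measured when the call began, along the tool's axes at that moment; what a row does not reach only later rows make up. A row lasts 1/10 s, in which the tool goes at most 50 mm and 8.59 degrees, less where a joint would pass 70% of its speed; a pose out of reach is approached as far as the arm can. A call with a gripper value outside its range is refused whole. The fingers move at their own pace and stop on an object; the grip force is fixed at half the most. Time passes only in rows, so rows that repeat a pose let the fingers close. It gives the time, the measured TCP pose, the force and the opening at its end, in the units of the state.
- bot.get_obs(): the state, without advancing time (a new reading comes with each control period).
- bot.capture(name): name is "side" or "top"; returns a dict with "frame" (420x560x3 uint8, blue, green, red), "K" (3x3 intrinsics, pixels), "origin" and "orientation" of the camera in the world. Camera axes: x right, y down, z forward; pixel columns grow to the right and rows downward; lengths in mm; the calibration is good to about 2 mm. A picture is of the moment at which its call begins. There is no depth.
- bot.close_job(): hands the job in, once; it reports no verdict.
The state is a dict: "time": time; "joint_positions": joint angles; "dq": joint speeds; "tau": joint torques, N m; "tool_pos": TCP position; "tcp_rot": TCP orientation; "contact_force": force on the tool from outside, world axes, zero at the start; "moment": the same for the moment, N m; "grip_width": finger opening in mm.
Only numpy, scipy, OpenCV 4.12 (cv2) and the standard library are available. Lean on these libraries where they do the work, as an engineer would, in place of code of your own. Each camera call takes 0.05 s, during which the arm holds its last target.

### The job

At the jeweller's polishing box, with the flap still shut, press the brake pedal fully down to its stop with the gripper, keep it there for about a second so that the spindle stands still, and let it come back up. Then swing the box's flap up by its handle until it is level with (parallel to) the steel setting bar at the box's far end, and finish holding the flap there, still, with the gripper: it falls shut if let go. Do not shift the setting bar, and leave the other things on the bench where they are.

Things in the scene. Friction and masses are not known exactly. Their poses are not given: they have to be found in the camera images.
- box: green-painted open-topped housing fixed to the bench: 200 mm (its x) by 180 mm, 120 mm high, base plate 230 x 210 mm; a round motor end stands 50 mm out of its -x (near) face. Origin at the centre of its underside, z up. The flap's hinge line runs along x at y = +85, z = 124 mm
- flap: aluminium flap with clear window on top of the box: 200 mm along the hinge, 175 mm to its free edge, 4 mm thick, 0.3 to 0.6 kg. Origin on the hinge line, above the box's middle; x along the hinge, -y to the free edge, z out of its upper face. Shut, its axes are the box's; the free edge swings up and towards the box's +y, at most 1.35 rad. Free hinge: falls shut unless held
- handle (a point): middle of the flap's handle: round steel bar 10 mm in diameter, parallel to the hinge, on two 10 mm posts 110 mm apart; its axis is 48 mm above the flap's mid-plane and 158 mm from the hinge (y = -158, z = +48 mm in the flap's frame). Axes as the flap's. The bar can turn between the fingers
- gauge: setting bar marking the wanted angle: flat steel bar 165 mm long, 12 mm high, 6 mm thick, square tip, 115 mm from the box's middle at its far (+x) end. Origin on the hinge line, -y along the bar to its tip, x along the hinge. Stands 0.55 to 1.0 rad up from level, clamped by friction on a thin wire arc of 105 mm radius; the flap is right when its y is parallel to the bar's
- gauge_tip (a point): centre of the setting bar's square tip (22 x 10 x 22 mm), 165 mm from the hinge line
- pedal_base: steel base plate of the brake pedal, fixed to the bench, 170 mm (its x) by 85 mm, 8 mm thick. Origin at the centre of its underside, z up. The pedal's hinge runs along y at x = +65 mm, z = 30 mm; the pedal points from there to -x, rising
- pedal (a joint): angle of the brake pedal, rad: 0 up at rest (it then rises at 0.35 rad from level), 0.28 fully down at its stop. A spring brings it back; the pad needs about 4 N to start and 10 N at the stop
- pedal_pad (a point): middle of the top of the pedal's ribbed rubber pad (55 mm along the pedal, 56 mm wide), 105 mm from the hinge along the pedal and 8 mm above its mid-plane. At rest about 73 mm above the bench; at the stop about 45 mm. The axes of this frame are those of the base when the pedal is up
- block: bystander, not to be moved: steel bench block, 60 x 40 mm, 22 mm high, lying between the pedal and the box; origin at the centre of its underside
- rosette: bystander, not to be moved: flat round silver rosette about 58 mm across its petals, 4 mm thick; origin at the centre of its underside
- hammer: bystander, not to be moved: small wooden-handled hammer 200 mm long, lying down
- mandrel: bystander, not to be moved: upright steel cone 26 mm across the foot, 70 mm high; origin at the centre of its underside
- jar: bystander, not to be moved: glass jar with steel cap, 56 mm across, 70 mm high, behind the box; origin at the centre of its underside
- cup: bystander, not to be moved: open steel cup, 64 mm across, 75 mm high, behind the box; origin at the centre of its underside
- brush: bystander, not to be moved: brush with wooden handle, 180 mm long, lying down behind the pedal
Mind the look-alikes: they are no part of the job. Of the things that look like the pedal_base, the smaller one is meant.

How it is judged:
By the outcome, as a careful person would: the job done as asked, in the order asked, and still so for the second after the job is handed in, while the arm keeps its last pose, push and grip.
It also fails if it takes over 48 s, if anything falls off the work surface, if the arm or the gripper's body presses on something with over 40 N, if the wrist force passes 120 N, or if a joint passes its speed limit or range.

## Working session

There is one attempt and no reset: what is moved stays moved. The work goes in short steps, Python scripts to look and compute and a tool call to move; the robot and the scene stay as the last step left them, time stands still between calls to the robot, and variables do not carry over. Pictures are saved under pics/ and viewed, and the job is handed in when it is done.

Besides the shell and the picture viewer there is one more tool, called after "Call:" by a JSON object that holds its "op" and its "data". arm_command: Moves the arm, as the interface text tells. Its arguments: {"type":"object","properties":{"moves":{"type":"array"}},"required":["moves"]}

```bash
ls; mkdir -p pics
python3 - <<'E'
from plant import bot
import cv2,numpy as np
print(bot.get_obs())
for n in("side","top"):
    c=bot.capture(n); cv2.imwrite(f"pics/{n}0.png",c["frame"]); print(n,c["K"],c["origin"],c["orientation"])
E
```

```text
pics
{'time': 0.0, 'joint_positions': array([ 1.01097286e+00,  3.42710102e-01,  1.52500084e+00, -1.17119100e-05,
        1.27537514e+00, -1.46016177e-01]), 'dq': array([ 1.91496343e-03,  2.31345895e-04,  7.84083833e-04, -7.79240491e-04,
       -9.16998018e-05,  6.04257859e-04]), 'tau': array([ 6.95552262e-04, -4.31241846e+01, -2.44218099e+01,  7.20028114e-02,
        5.58709516e-02, -1.23802511e-04]), 'tool_pos': array([211.02069383, 480.58187657, 404.0569516 ]), 'tcp_rot': array([-1.70931346,  1.56930286, -2.12311733]), 'contact_force': array([-0.04475002, -0.9955214 ,  0.64002577]), 'moment': array([-0.00611066,  0.03618163, -0.03321694]), 'grip_width': 91.742171491559}
side [[542.47102981   0.         292.19272298]
 [  0.         542.47102981 209.9749885 ]
 [  0.           0.           1.        ]] [ -93.69630903 -983.1416186   781.29750944] [-2.10555241  0.00518379 -0.54126192]
top [[486.98091395   0.         278.10082943]
 [  0.         486.98091395 206.31402014]
 [  0.           0.           1.        ]] [ 219.66202497    7.28204614 1525.8871242 ] [-2.96203374 -0.00494676 -1.59694446]
```

View pics/side0.png

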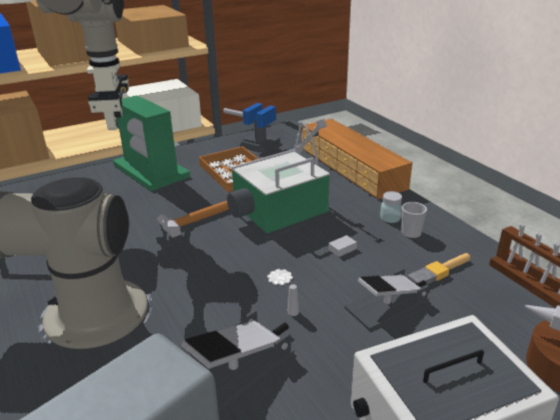

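View pics/top0.png

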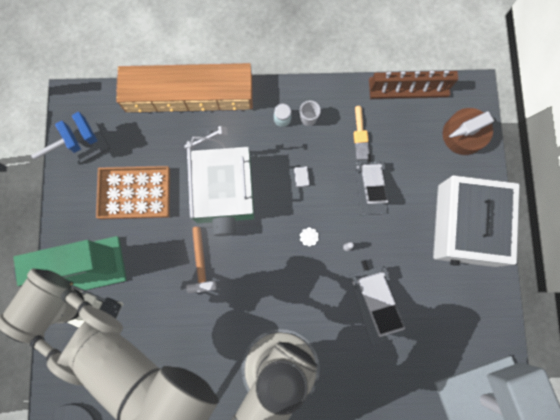

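Candidates in the top view:
- **Pedals:** small one at (374,185) with the brush behind it, larger look-alike at (380,303).
- **Flaps:** green box at (220,183) with a motor end, and a white box with a black handle at (478,220).

I choose the small pedal and the green box, and check both in crops.

```bash
cat > h.py <<'E'
import numpy as np,cv2
from scipy.spatial.transform import Rotation as R
def rot(o): return R.from_euler('xyz',o).as_matrix()
CAM={"side":(542.471,292.193,209.975,[-93.696,-983.142,781.298],[-2.10555241,0.00518379,-0.54126192]),
"top":(486.981,278.101,206.314,[219.662,7.282,1525.887],[-2.96203374,-0.00494676,-1.59694446])}
def proj(n,P):
    f,cx,cy,o,r=CAM[n]; p=(np.atleast_2d(P)-o)@rot(r)
    return np.c_[f*p[:,0]/p[:,2]+cx,f*p[:,1]/p[:,2]+cy]
def ray(n,u,z):
    f,cx,cy,o,r=CAM[n]; d=rot(r)@np.array([(u[0]-cx)/f,(u[1]-cy)/f,1]); o=np.array(o)
    return o+d*(z-o[2])/d[2]
def crop(src,dst,x0,y0,w,h,s):
    im=cv2.imread(src)[y0:y0+h,x0:x0+w]; im=cv2.resize(im,None,fx=s,fy=s,interpolation=cv2.INTER_CUBIC)
    for i in range(0,w,10):
        if (x0+i)%10==0: cv2.putText(im,str(x0+i),(i*s,9),0,.33,(0,255,255),1); cv2.line(im,(i*s,10),(i*s,14),(0,255,255),1)
    for j in range(0,h,10): cv2.putText(im,str(y0+j),(0,j*s+4),0,.33,(0,255,255),1)
    cv2.imwrite(dst,im)
E
python3 - <<'E'
from h import *
crop("pics/side0.png","pics/s_box.png",220,110,120,120,5)
crop("pics/side0.png","pics/s_ped.png",340,230,140,90,5)
crop("pics/top0.png","pics/t_box.png",170,110,110,140,4)
crop("pics/top0.png","pics/t_ped.png",340,100,70,120,5)
E
```

```text
(no output)
```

View pics/s_box.png

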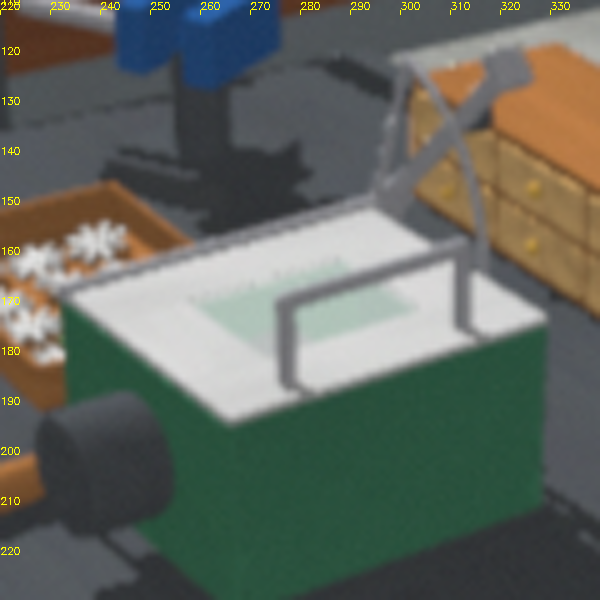

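View pics/s_ped.png

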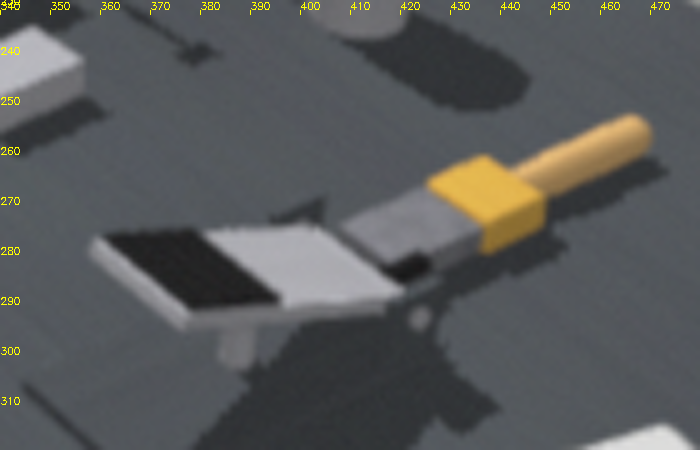

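View pics/t_box.png

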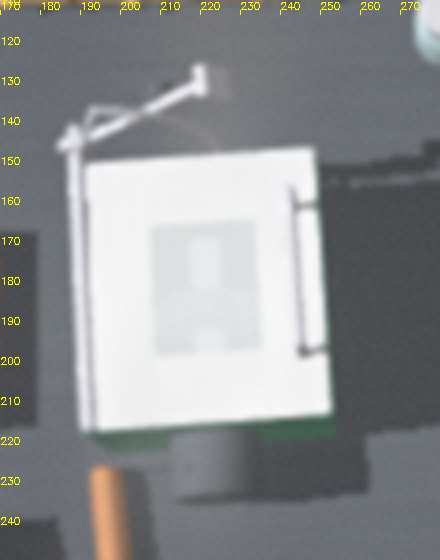

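View pics/t_ped.png

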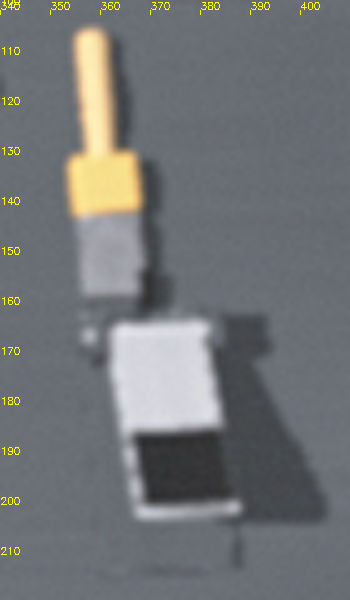

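```bash
cat > fit.py <<'E'
from h import *
from scipy.optimize import least_squares
def T(q,P): 
    c,s=np.cos(q[2]),np.sin(q[2]); P=np.atleast_2d(P).astype(float)
    return np.c_[q[0]+c*P[:,0]-s*P[:,1],q[1]+s*P[:,0]+c*P[:,1],P[:,2]]
C=np.array([[-100,-90,126],[100,-90,126],[100,85,126],[-100,85,126],[-55,-73,172],[55,-73,172]])
bs=np.array([[266.4,194.4],[329.6,173],[295,151.4],[232.4,168],[277.6,170],[312.6,160]])
bt=np.array([[252.7,213.2],[248.7,147],[191.2,150.5],[193.2,217.5],[245.7,198],[242.7,156.5]])
f=lambda q:np.r_[(proj("side",T(q,C))-bs).ravel(),(proj("top",T(q,C))-bt).ravel()]
r=least_squares(f,[500,100,0],loss='soft_l1',x_scale=[100,100,1]);B=r.x;
a=.35
def pp(l,w,h=8): # along pedal, lateral
    return [65-l*np.cos(a)-h*np.sin(a)*1, w, 30+l*np.sin(a)+h*np.cos(a)]
if __name__=="__main__":
    print("box",B,f(B).reshape(-1,2).round(1).tolist())
# gauge
    g=lambda e,l:[[115,85-l*np.cos(e[0]),124+l*np.sin(e[0])]]
    fg=lambda e:np.r_[(proj("side",T(B,g(e,165)))-[321.8,123.6]).ravel(),(proj("top",T(B,g(e,165)))-[220,130]).ravel()]
    r=least_squares(fg,[.8]);print("gauge",r.x,r.fun, T(B,g(r.x,165)))
    pc=np.array([pp(132.5,28),pp(132.5,-28),pp(77.5,-28),pp(77.5,28)])
    ps=np.array([[360.6,277],[377.4,291.6],[396.4,290.6],[380,276]])
    pt=np.array([[368.6,200.6],[386.4,200],[384.4,186],[366.6,186.6]])
    fp=lambda q:np.r_[(proj("side",T(q,pc))-ps).ravel(),(proj("top",T(q,pc))-pt).ravel()]
    r=least_squares(fp,[500,-300,0],x_scale=[100,100,1]);print("pedal",r.x,r.fun.reshape(-1,2).round(1).tolist(),"pad",T(r.x,pp(105,0)))
    print("block",ray("top",(302,176),22))
    print("handle",T(B,[[0,-73,172]]))
E
python3 fit.py
```

```text
box [5.52687691e+02 1.61385628e+02 4.34178749e-02] [[-0.7, -0.1], [0.4, 0.9], [-1.4, -0.1], [0.1, 0.5], [-0.6, 0.7], [0.2, 0.1], [0.4, -0.6], [0.3, -0.3], [-0.8, 0.1], [-0.2, -0.8], [-0.3, -3.3], [0.5, 0.9]]
gauge [0.85064385] [-0.92591601 -1.56402705  2.22227268 -0.23198203] [[668.61308898 142.58217705 248.03135458]]
pedal [ 5.53120121e+02 -3.08861397e+02 -1.08390438e-02] [[-0.1, -0.2], [-0.2, -0.1], [-0.0, -0.1], [-0.6, 0.2], [-0.1, 0.2], [0.6, 0.6], [0.3, -0.7], [-0.0, -1.1]] pad [[ 516.7449408  -308.46710922   73.51925149]]
block [588.2347208  -85.71412457  22.        ]
handle [[555.8561997   88.45442422 172.        ]]
```

```bash
cat > st.py <<'E'
from h import *
from plant import bot
def st(goals=(),gyaw=None,off=178):
    o=bot.get_obs(); M=rot(o["tcp_rot"]); p=np.array(o["tool_pos"])
    print("t %.2f tcp"%o["time"],p.round(1),"w %.1f F"%o["grip_width"],np.round(o["contact_force"],1),"q",np.round(o["joint_positions"],3),"\naxes x",M[:,0].round(3),"y",M[:,1].round(3),"z",M[:,2].round(3))
    ya=np.arctan2(M[1,1],M[0,1]); print("jaw yaw deg %.2f"%np.degrees(ya))
    for g in goals: print("goal",g,"shift cm",((M.T@(np.array(g)-p))/10).round(2))
    return o,M,p
E
python3 -c "
from st import *
st([(450,100,400),(517,-308,400),(517,-308,270)])"
```

```text
t 0.10 tcp [211.  480.6 404.1] w 91.4 F [-0.2  0.4  0.1] q [ 1.011  0.343  1.525  0.     1.275 -0.146] 
axes x [-0.001 -0.001 -1.   ] y [ 0.402  0.916 -0.001] z [ 0.916 -0.402 -0.   ]
jaw yaw deg 66.29
goal (450, 100, 400) shift cm [  0.44 -25.24  37.19]
goal (517, -308, 400) shift cm [  0.48 -59.9   59.73]
goal (517, -308, 270) shift cm [ 13.48 -59.88  59.73]
```

Call:
{"op": "arm_command", "data": {"moves": [[0, -3, 4, -3, 0], [0, -6, 8, -6, 0], [0, -9, 13, -9, 0], [0, -12, 18, -12, 0], [0, -15, 22, -15, 0], [0, -18, 27, -18, 0], [0, -22, 32, -22, 0], [0, -25, 37, -24, 0], [0, -28, 39, -24, 0], [0, -31, 41, -24, 0]]}}

```text
time: 1.1
tool_pos: [457.8, 46.3, 404.2]
tcp_rot: [-2.22, 1.57, -2.215]
contact_force: [0.5, 0.0, -0.2]
grip_width: 16.8
```

```bash
python3 -c "
from st import *
st([(517,-308,400),(517,-308,270)])"
```

```text
t 1.10 tcp [457.8  46.3 404.2] w 16.8 F [ 0.5  0.  -0.2] q [-6.600e-02  2.240e-01  1.692e+00 -1.000e-03  1.226e+00 -1.641e+00] 
axes x [-0.001 -0.001 -1.   ] y [-0.005  1.    -0.001] z [ 1.     0.005 -0.001]
jaw yaw deg 90.30
goal (517, -308, 400) shift cm [  0.45 -35.46   5.73]
goal (517, -308, 270) shift cm [ 13.45 -35.44   5.74]
```

Call:
{"op": "arm_command", "data": {"moves": [[0, -4, 1, 0, 0], [0, -8, 2, 0, 0], [0, -13, 3, 0, 0], [0, -18, 4, 0, 0], [0, -22, 5, 0, 0], [0, -27, 5.7, 0, 0], [2, -31, 5.7, 0, 0], [6, -35.5, 5.7, 0, 0], [11, -35.5, 5.7, 0, 0], [13, -35.5, 5.7, 0, 0]]}}

```text
time: 2.1
tool_pos: [515.2, -309.8, 270.1]
tcp_rot: [2.722, 1.565, 2.724]
contact_force: [-0.8, 0.2, -1.1]
grip_width: 0.3
```

```bash
python3 -c "
from st import *
st([(517,-308,255)])
for n in('side','top'):
    c=bot.capture(n); cv2.imwrite(f'pics/{n}1.png',c['frame'])
crop('pics/side1.png','pics/s1.png',320,200,140,110,5)
crop('pics/top1.png','pics/t1.png',320,120,120,110,5)
"
```

```text
t 2.10 tcp [ 515.2 -309.8  270.1] w 0.3 F [-0.8  0.2 -1.1] q [-6.690e-01  6.100e-01  1.477e+00 -2.000e-03  1.060e+00 -2.241e+00] 
axes x [-0.005  0.002 -1.   ] y [-0.003  1.     0.002] z [ 1.     0.003 -0.005]
jaw yaw deg 90.15
goal (517, -308, 255) shift cm [1.51 0.18 0.19]
```

View pics/s1.png

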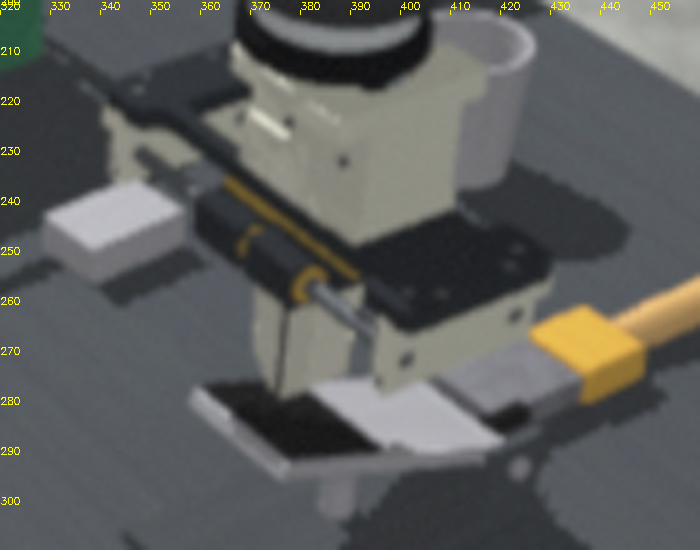

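View pics/t1.png

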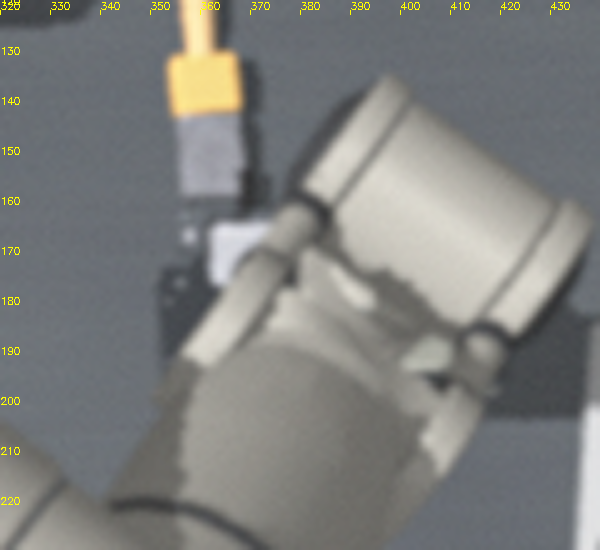

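The side view shows the closed fingertips at about (377,279), over the black pad of the small pedal. Pressing now.

Call:
{"op": "arm_command", "data": {"moves": [[0.8, 0.1, 0.2, 0, 0], [1.5, 0.1, 0.2, 0, 0], [2, 0.1, 0.2, 0, 0], [2.5, 0.1, 0.2, 0, 0], [3, 0.1, 0.2, 0, 0], [3.5, 0.1, 0.2, 0, 0], [3.9, 0.1, 0.2, 0, 0], [4.2, 0.1, 0.2, 0, 0], [4.4, 0.1, 0.2, 0, 0], [4.4, 0.1, 0.2, 0, 0]]}}

```text
time: 3.2
tool_pos: [516.4, -307.3, 226.5]
tcp_rot: [2.713, 1.561, 2.717]
contact_force: [-5.5, 0.4, 9.0]
grip_width: 0.7
```

Call:
{"op": "arm_command", "data": {"moves": [[0.2, 0, 0, 0, 0], [0.4, 0, 0, 0, 0], [0.6, 0, 0, 0, 0], [0.6, 0, 0, 0, 0]]}}

```text
time: 3.6
tool_pos: [515.9, -307.2, 223.1]
tcp_rot: [2.81, 1.561, 2.815]
contact_force: [-8.5, 2.7, 18.2]
grip_width: 0.5
```

Call:
{"op": "arm_command", "data": {"moves": [[0.3, 0, 0, 0, 0], [0.4, 0, 0, 0, 0], [0.4, 0, 0, 0, 0], [0.4, 0, 0, 0, 0]]}}

```text
time: 4.0
tool_pos: [515.7, -307.0, 222.8]
tcp_rot: [2.93, 1.562, 2.935]
contact_force: [-9.1, 5.3, 25.4]
grip_width: 0.1
```

```bash
python3 -c "
from st import *
st()
c=bot.capture('side'); cv2.imwrite('pics/side2.png',c['frame'])
crop('pics/side2.png','pics/s2.png',320,200,140,110,5)
"
```

```text
t 4.00 tcp [ 515.7 -307.   222.8] w 0.1 F [-9.1  5.3 25.4] q [-0.664  0.668  1.519 -0.005  0.962 -2.237] 
axes x [-0.009  0.002 -1.   ] y [-0.005  1.     0.002] z [ 1.     0.005 -0.009]
jaw yaw deg 90.31
```

View pics/s2.png

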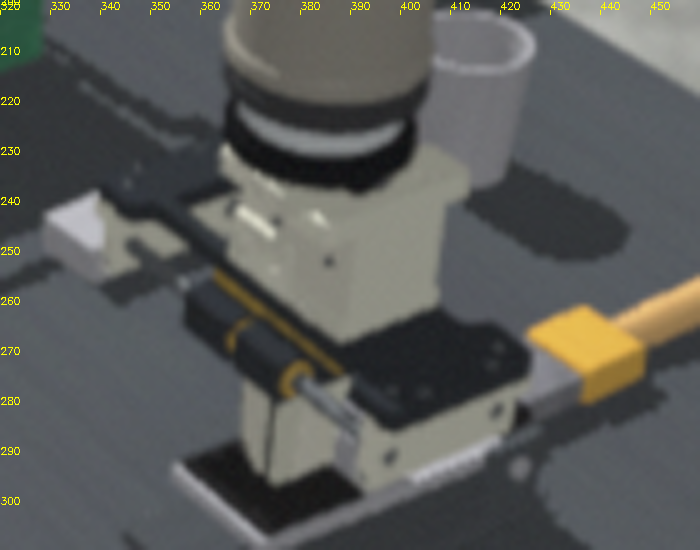

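The pad is now flat at z≈45, and the extra push gave force without travel (18→25 N over 0.3 mm), so the pedal is at its stop. I'll hold it there.

Call:
{"op": "arm_command", "data": {"moves": [[0.05, 0, 0, 0, 0], [0.05, 0, 0, 0, 0], [0.05, 0, 0, 0, 0], [0.05, 0, 0, 0, 0], [0.05, 0, 0, 0, 0], [0.05, 0, 0, 0, 0], [0.05, 0, 0, 0, 0], [0.05, 0, 0, 0, 0], [0.05, 0, 0, 0, 0]]}}

```text
time: 4.95
tool_pos: [515.6, -306.9, 223.6]
tcp_rot: [2.998, 1.563, 3.004]
contact_force: [-4.0, 3.0, 9.0]
grip_width: 0.8
```

The target is taken from the measured pose, so the push eased off to 9 N. I'll press firmly again and hold a clear second in one call.

Call:
{"op": "arm_command", "data": {"moves": [[0.4, 0, 0, 0, 0], [0.5, 0, 0, 0, 0], [0.5, 0, 0, 0, 0], [0.5, 0, 0, 0, 0], [0.5, 0, 0, 0, 0], [0.5, 0, 0, 0, 0], [0.5, 0, 0, 0, 0], [0.5, 0, 0, 0, 0], [0.5, 0, 0, 0, 0], [0.5, 0, 0, 0, 0]]}}

```text
time: 5.95
tool_pos: [515.4, -306.6, 222.7]
tcp_rot: [-3.076, 1.564, -3.07]
contact_force: [-9.6, 6.8, 27.9]
grip_width: 0.3
```

Call:
{"op": "arm_command", "data": {"moves": [[0.3, 0, 0, 0, 0], [0.3, 0, 0, 0, 0], [-0.2, 0, 0, 0, 0], [-1, 0, 0, 0, 0], [-2, 0, 0, 0, 0], [-3, 0, 0, 0, 0], [-4.5, 0, 0, 0, 0], [-7, 0, 0, 0, 0], [-10, 0, 0, 0, 0], [-14, 0, 0, 0, 0]]}}

```text
time: 6.95
tool_pos: [515.6, -306.3, 362.1]
tcp_rot: [2.938, 1.559, 2.944]
contact_force: [0.5, -0.4, 0.1]
grip_width: 0.5
```

```bash
python3 -c "
from st import *
from fit import T,B
print(B)
c=bot.capture('side'); cv2.imwrite('pics/side3.png',c['frame'])
crop('pics/side3.png','pics/s3.png',320,200,140,110,5)
h=T(B,[[-10,-73,172]])[0];print(h)
st([h+[0,0,159+70],h+[0,0,159]])
"
```

```text
[5.52687691e+02 1.61385628e+02 4.34178749e-02]
[545.86562378  88.02038187 172.        ]
t 7.00 tcp [ 516.6 -307.   370.5] w 0.7 F [ 1.9 -1.1  3.8] q [-0.662  0.508  1.358 -0.006  1.273 -2.238] 
axes x [-0.001 -0.006 -1.   ] y [-0.006  1.    -0.006] z [ 1.     0.006 -0.001]
jaw yaw deg 90.35
goal [545.86562378  88.02038187 401.        ] shift cm [-3.29 39.47  3.16]
goal [545.86562378  88.02038187 331.        ] shift cm [ 3.71 39.51  3.17]
```

View pics/s3.png

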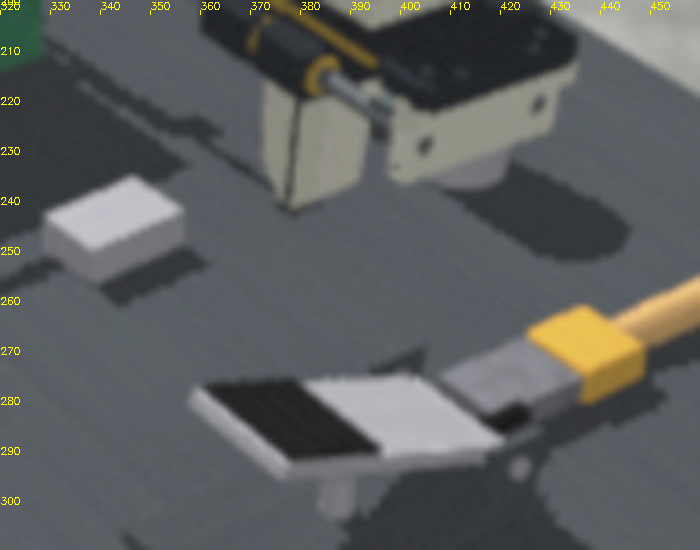

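Pedal is back up. Next is the handle.

Call:
{"op": "arm_command", "data": {"moves": [[-2, 4, 0.5, -1, 0.6], [-4, 8, 1, -2, 0.6], [-4, 12, 1.5, -2, 0.6], [-4, 17, 2, -2, 0.6], [-4, 22, 2.5, -2, 0.6], [-4, 26, 3, -2, 0.6], [-4, 31, 3.2, -2, 0.6], [-3.3, 35, 3.2, -2, 0.6], [-3.3, 38, 3.2, -2, 0.6], [-3.3, 39.5, 3.2, -2, 0.6]]}}

```text
time: 8.0
tool_pos: [545.6, 90.6, 400.7]
tcp_rot: [-2.033, 1.564, -1.989]
contact_force: [0.7, 0.6, -0.0]
grip_width: 55.2
```

```bash
python3 -c "
from st import *
from fit import T,B
h=T(B,[[-10,-73,172]])[0]
st([h+[0,0,159]])
for n in('side','top'):
    c=bot.capture(n); cv2.imwrite(f'pics/{n}4.png',c['frame'])
crop('pics/side4.png','pics/s4.png',220,90,120,120,5)
"
```

```text
t 8.00 tcp [545.6  90.6 400.7] w 55.2 F [ 0.7  0.6 -0. ] q [ 0.027  0.398  1.451 -0.006  1.296 -1.585] 
axes x [-0.003 -0.006 -1.   ] y [-0.044  0.999 -0.006] z [ 0.999  0.044 -0.003]
jaw yaw deg 92.50
goal [545.86562378  88.02038187 331.        ] shift cm [ 6.97 -0.21  0.03]
```

View pics/s4.png

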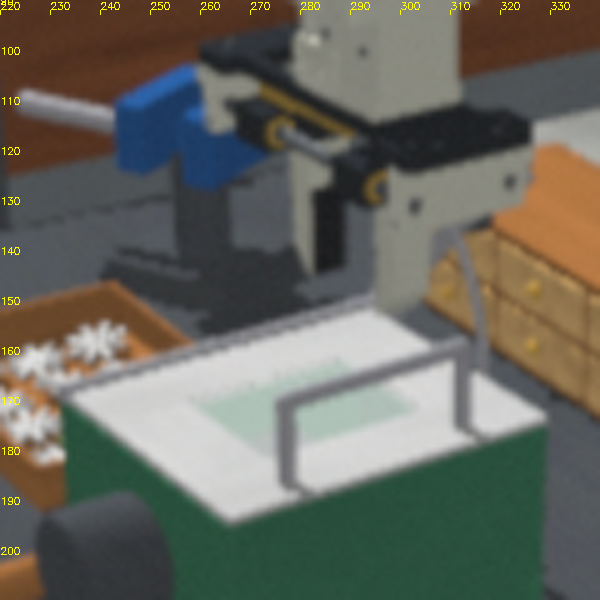

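Call:
{"op": "arm_command", "data": {"moves": [[2, -0.2, 0, 0, 0.6], [4, -0.2, 0, 0, 0.6], [5.5, -0.2, 0, 0, 0.6], [6.5, -0.2, 0, 0, 0.6], [7, -0.2, 0, 0, 0.6], [7, -0.2, 0, 0, 0.6]]}}

```text
time: 8.7
tool_pos: [546.0, 86.3, 330.7]
tcp_rot: [-1.978, 1.564, -1.935]
contact_force: [0.5, -0.5, 0.8]
grip_width: 55.1
```

```bash
python3 -c "
from st import *
st()
for n in('side','top'):
    c=bot.capture(n); cv2.imwrite(f'pics/{n}5.png',c['frame'])
crop('pics/side5.png','pics/s5.png',220,100,120,110,5)
"
```

```text
t 8.70 tcp [546.   86.3 330.7] w 55.1 F [ 0.5 -0.5  0.8] q [ 0.02   0.461  1.554 -0.007  1.128 -1.591] 
axes x [-0.002 -0.006 -1.   ] y [-0.043  0.999 -0.006] z [ 0.999  0.043 -0.003]
jaw yaw deg 92.45
```

View pics/s5.png

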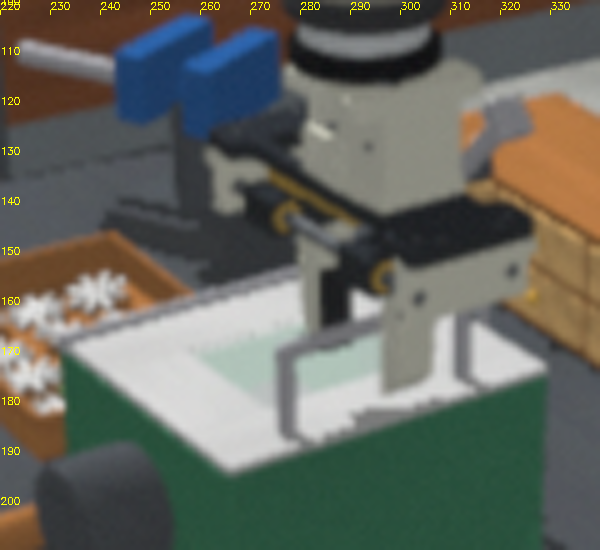

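The bar is between the fingers, so I'll close.

Call:
{"op": "arm_command", "data": {"moves": [[0, 0.1, 0, 0, 0.3], [0, 0.1, 0, 0, 0.1], [0, 0.1, 0, 0, 0], [0, 0.1, 0, 0, 0], [0, 0.1, 0, 0, 0], [0, 0.1, 0, 0, 0], [0, 0.1, 0, 0, 0]]}}

```text
time: 9.5
tool_pos: [545.9, 91.5, 331.7]
tcp_rot: [1.616, 1.568, 1.659]
contact_force: [0.2, 23.0, -0.7]
grip_width: 8.8
```

```bash
python3 -c "
from st import *
st()"
```

```text
t 9.50 tcp [545.9  91.5 331.7] w 8.8 F [ 0.2 23.  -0.7] q [ 0.027  0.461  1.553  0.004  1.128 -1.589] 
axes x [-0.     0.003 -1.   ] y [-0.043  0.999  0.003] z [ 0.999  0.043 -0.   ]
jaw yaw deg 92.48
```

```bash
python3 -c "
from st import *
crop('pics/side0.png','pics/s0g.png',285,110,50,50,12)
crop('pics/top0.png','pics/t0g.png',180,120,50,40,14)
"
```

```text
(no output)
```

View pics/s0g.png

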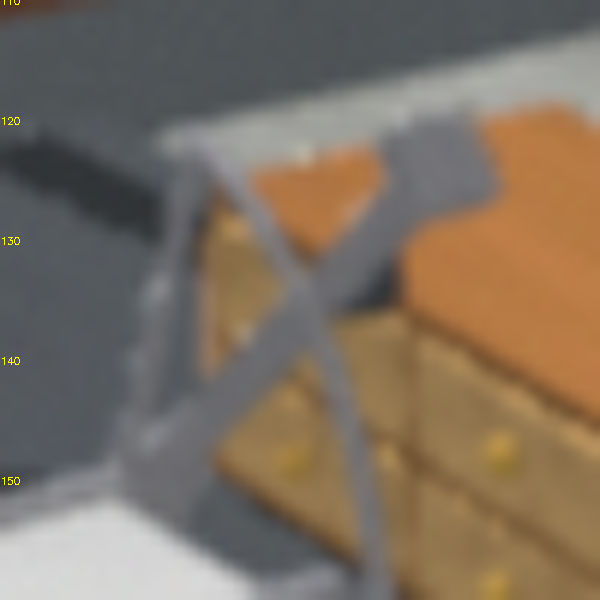

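View pics/t0g.png

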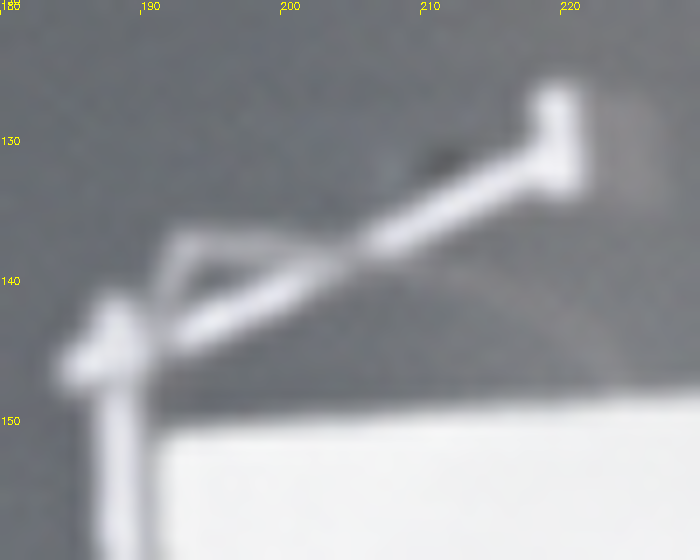

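```bash
cat > ang.py <<'E'
from h import *
def ang(n,a,b,yaw):
    r=lambda u:ray(n,u,0)-np.array(CAM[n][3])
    nn=np.cross(r(a),r(b)); ex=np.array([np.cos(yaw),np.sin(yaw),0]); d=np.cross(nn,ex); d/=np.linalg.norm(d)
    ey=np.array([-np.sin(yaw),np.cos(yaw),0]); 
    if d@ey>0:d=-d
    return np.arctan2(d[2],-d@ey)
E
python3 - <<'E'
from ang import *
for y in (.033,.0434,.053):
    print(ang("side",(299.2,146.6),(315.9,128.7),y),ang("side",(299.2,146.6),(321.3,123.1),y),ang("top",(192.8,143.8),(216.7,131.1),y))
# sensitivities
print(ang("side",(299.2,146.6),(316.9,128.7),.0434),ang("top",(192.8,143.8),(216.7,132.1),.0434))
E
```

```text
0.7933597906930369 0.790828271363165 0.8801553323117949
0.7970365231232046 0.7944845844008186 0.8695552802978043
0.8003583974451836 0.7977879925259265 0.859480039171174
0.7785810498835191 0.8318368536872962
```

Run:
```python
import numpy as np
a0=np.arctan2(48,158);r=np.hypot(48,158)/10
for t in [.03,.08,.15,.22,.3,.38,.45,.52,.58,.62,.66,.7,.75,.8,.85]:
    print(t,"x %.2f y %.2f"%(-r*(np.sin(a0+t)-np.sin(a0)),r*(np.cos(a0)-np.cos(a0+t))))
```

```text
0.03 x -0.47 y 0.15
0.08 x -1.25 y 0.43
0.15 x -2.31 y 0.89
0.22 x -3.33 y 1.43
0.3 x -4.45 y 2.12
0.38 x -5.52 y 2.91
0.45 x -6.39 y 3.66
0.52 x -7.22 y 4.47
0.58 x -7.87 y 5.21
0.62 x -8.29 y 5.73
0.66 x -8.68 y 6.26
0.7 x -9.05 y 6.81
0.75 x -9.48 y 7.51
0.8 x -9.88 y 8.24
0.85 x -10.24 y 8.98
```

Call:
{"op": "arm_command", "data": {"moves": [[-0.5, 0.1, 0, 0, 0], [-1.2, 0.4, 0, 0, 0], [-2.3, 0.9, 0, 0, 0], [-3.3, 1.4, 0, 0, 0], [-4.5, 2.1, 0, 0, 0], [-5.5, 2.9, 0, 0, 0], [-6.4, 3.7, 0, 0, 0], [-7.2, 4.5, 0, 0, 0], [-7.6, 4.8, 0, 0, 0], [-7.9, 5.2, 0, 0, 0]]}}

```text
time: 10.5
tool_pos: [543.4, 143.0, 411.7]
tcp_rot: [1.766, 1.569, 1.809]
contact_force: [-2.2, -7.2, 1.1]
grip_width: 9.0
```

```bash
python3 -c "
from st import *
o,M,p=st()
print(np.arctan2((p[2]-331.7)/10+4.8,0)*0, 'r check', np.hypot(p[2]-331.7+48,158-(p[1]-91.5)), 'theta',np.arctan2(p[2]-331.7+48,158-(p[1]-91.5))-.295)
"
```

```text
t 10.50 tcp [543.4 143.  411.7] w 9.0 F [-2.2 -7.2  1.1] q [ 1.210e-01  4.050e-01  1.409e+00  1.000e-03  1.328e+00 -1.494e+00] 
axes x [-0.     0.001 -1.   ] y [-0.043  0.999  0.001] z [ 0.999  0.043 -0.   ]
jaw yaw deg 92.48
0.0 r check 166.51813081337068 theta 0.5820525286390192
```

Call:
{"op": "arm_command", "data": {"moves": [[-0.4, 0.5, 0, 0, 0], [-0.8, 1.1, 0, 0, 0], [-1.2, 1.6, 0, 0, 0], [-1.5, 2.2, 0, 0, 0], [-1.8, 2.7, 0, 0, 0], [-2, 3, 0, 0, 0], [-2, 3, 0, 0, 0], [-2, 3, 0, 0, 0]]}}

```text
time: 11.3
tool_pos: [541.8, 172.9, 432.9]
tcp_rot: [0.635, 1.57, 0.678]
contact_force: [-2.3, -6.0, 3.2]
grip_width: 8.8
```

```bash
python3 -c "
from st import *
o,M,p=st()
print( 'r check', np.hypot(p[2]-331.7+48,158-(p[1]-91.5)), 'theta',np.arctan2(p[2]-331.7+48,158-(p[1]-91.5))-.295)
for n in('side','top'):
    c=bot.capture(n); cv2.imwrite(f'pics/{n}6.png',c['frame'])
crop('pics/side6.png','pics/s6.png',220,80,125,120,5)
crop('pics/top6.png','pics/t6.png',170,110,110,140,4)
"
```

```text
t 11.30 tcp [541.8 172.9 432.9] w 8.8 F [-2.3 -6.   3.2] q [ 0.174  0.404  1.352  0.     1.386 -1.44 ] 
axes x [ 0.  0. -1.] y [-0.043  0.999  0.   ] z [0.999 0.043 0.   ]
jaw yaw deg 92.49
r check 167.7321389636222 theta 0.801501674888295
```

View pics/s6.png

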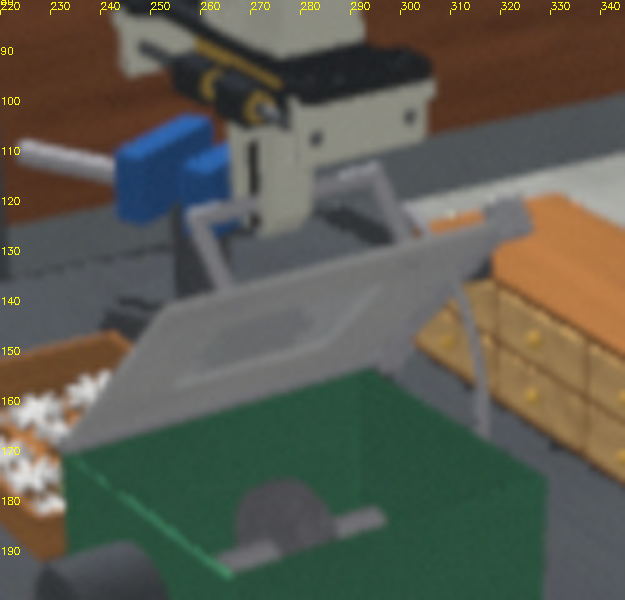

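View pics/t6.png

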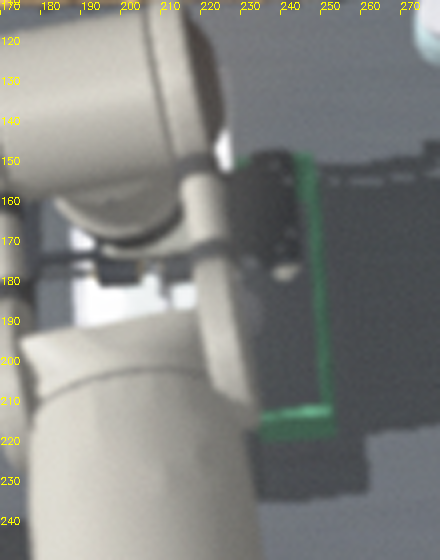

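```bash
python3 -c "
from st import *
crop('pics/side6.png','pics/s6a.png',228,132,40,45,13)
crop('pics/side6.png','pics/s6b.png',290,112,40,45,13)
from scipy.optimize import least_squares
P=np.array([(91.5,331.7),(143,411.7),(172.9,432.9)])
f=lambda c:np.hypot(P[:,0]-c[0],P[:,1]-c[1])-165.1
r=least_squares(f,[250,284]);c=r.x;print(c,r.fun,[np.arctan2(p[1]-c[1],c[0]-p[0])-.295 for p in P])
"
```

```text
[250.5101771  286.87097639] [ 0.10858869 -0.35558184  0.27174887] [np.float64(-0.020206675884496872), np.float64(0.5648017776018033), np.float64(0.7872901104155234)]
```

View pics/s6a.png

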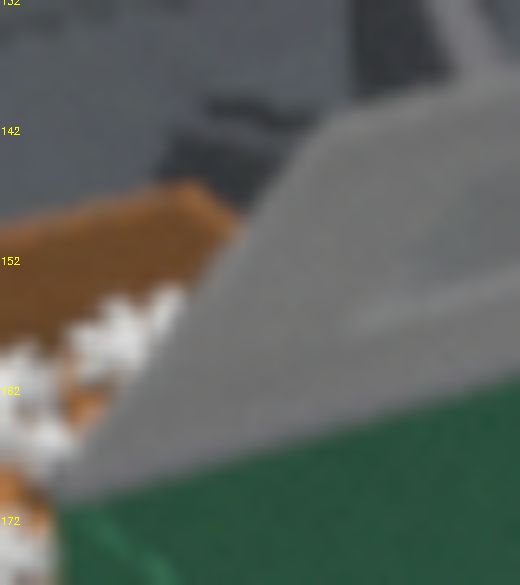

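View pics/s6b.png

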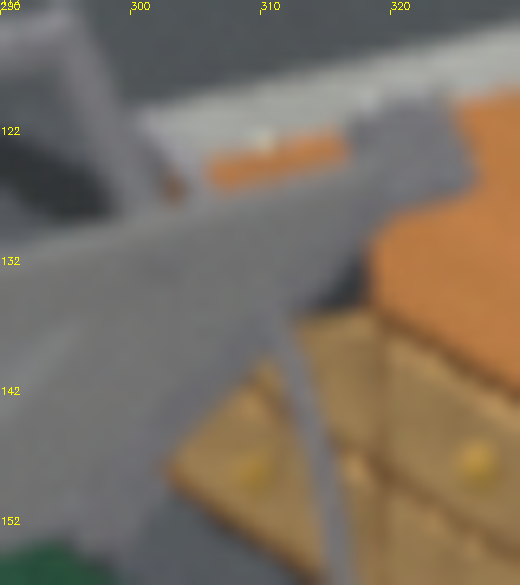

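Run:
```python
from ang import *
for y in (.035,.0434):
    print(ang("side",(235.2,164.6),(249.8,143.8),y))
import fit
from scipy.optimize import least_squares
for dx in (0,-.45):
    q=least_squares(lambda q:np.r_[(proj("side",fit.T(q,fit.C))-fit.bs-dx).ravel(),(proj("top",fit.T(q,fit.C))-fit.bt-dx).ravel()],fit.B,loss='soft_l1',x_scale=[100,100,1]).x; print(q)
def fl(t,x,d,h): return [x,85-d*np.cos(t)+h*np.sin(t),124+d*np.sin(t)+h*np.cos(t)]
B=q
for t in (.75,.8,.85):
    print(t,"flap near corner (upper/lower)",proj("side",fit.T(B,[fl(t,-100,175,2),fl(t,-100,175,-2),fl(t,-100,0,2)])).round(1).tolist())
    print(t,"gauge tip",proj("side",fit.T(B,[fl(t,115,165,0)])).round(1).tolist(),proj("top",fit.T(B,[fl(t,115,165,0)])).round(1).tolist(),"base",proj("side",fit.T(B,[fl(t,115,0,0)])).round(1).tolist(),proj("top",fit.T(B,[fl(t,115,0,0)])).round(1).tolist())
```

```text
0.8080946834885896
0.8122121486901545
[5.52687691e+02 1.61385628e+02 4.34178749e-02]
[5.53258075e+02 1.63223351e+02 4.28681183e-02]
0.75 flap near corner (upper/lower) [[253.9, 143.5], [254.5, 145.0], [232.2, 168.2]]
0.75 gauge tip [[323.2, 127.3]] [[226.3, 130.7]] base [[297.8, 150.5]] [[189.7, 145.8]]
0.8 flap near corner (upper/lower) [[252.5, 140.4], [253.2, 141.8], [232.2, 168.2]]
0.8 gauge tip [[322.0, 124.5]] [[224.0, 130.1]] base [[297.8, 150.5]] [[189.7, 145.8]]
0.85 flap near corner (upper/lower) [[251.1, 137.3], [251.8, 138.7], [232.2, 168.2]]
0.85 gauge tip [[320.7, 121.8]] [[221.6, 129.6]] base [[297.8, 150.5]] [[189.7, 145.8]]
```

```bash
cat > edge.py <<'E'
from ang import *
from scipy.ndimage import map_coordinates
def edgeline(img,a,b,w=3,sign=None,n=40,ch=None):
    im=cv2.imread(img).astype(float); g=im.mean(2) if ch is None else im[:,:,ch]
    a=np.array(a,float);b=np.array(b,float);d=(b-a)/np.linalg.norm(b-a);nv=np.array([-d[1],d[0]])
    s=np.arange(-w,w+.01,.1);pts=[];wt=[]
    for t in np.linspace(0,1,n):
        c=a+(b-a)*t; P=c[:,None]+nv[:,None]*s
        v=map_coordinates(g,[P[1],P[0]],order=3); gr=np.gradient(v,.1)
        if sign: gr=gr*sign
        else: gr=abs(gr)
        gr=np.clip(gr,0,None); k=gr.argmax()
        m=abs(s-s[k])<.8; off=(gr[m]*s[m]).sum()/gr[m].sum()
        pts.append(c+nv*off); wt.append(gr[k])
    pts=np.array(pts);X=(pts-a)@d;Y=(pts-a)@nv
    k=np.ones(n,bool)
    for _ in range(6):
        p=np.polyfit(X[k],Y[k],1);r=Y-np.polyval(p,X);k=abs(r)<max(.25,2*np.median(abs(r[k])))
    f=lambda x:a+d*x+nv*np.polyval(p,x)
    return f(0),f(np.linalg.norm(b-a)),k.sum(),r[k].std(),np.array(wt)[k].mean()
E
python3 - <<'E'
from edge import *
y=.043
def go(nm,img,cam,a,b,**k):
    for s in (1,-1):
        for w in (1.5,2.5):
            A,Bb,n,sd,wt=edgeline(img,a,b,w=w,sign=s,**k); print(nm,s,w,A.round(2),Bb.round(2),n,sd.round(2),wt.round(1),"ang %.3f"%ang(cam,A,Bb,y))
S0,S6,T0="pics/side0.png","pics/side6.png","pics/top0.png"
go("flapnear","pics/side6.png","side",(235.2,164.6),(250.5,143.2))
for c in (0,2): 
    print("ch",c)
    go("g low s0",S0,"side",(302.5,147.9),(317.9,129.6),ch=c)
    go("g up s0",S0,"side",(301.2,142.1),(316.6,125.4),ch=c)
    go("g low s6",S6,"side",(302.6,146.9),(317.6,130),ch=c)
go("g top",T0,"top",(193.5,143.5),(216.5,131.2))
E
```

```text
** On entry to DLASCL parameter number  4 had an illegal value
 ** On entry to DLASCL parameter number  4 had an illegal value
 ** On entry to DLASCL parameter number  4 had an illegal value
 ** On entry to DLASCL parameter number  4 had an illegal value
 ** On entry to DLASCL parameter number  5 had an illegal value
 ** On entry to DLASCL parameter number  4 had an illegal valueedge.py:13: RuntimeWarning: invalid value encountered in scalar divide
  m=abs(s-s[k])<.8; off=(gr[m]*s[m]).sum()/gr[m].sum()
Traceback (most recent call last):
  File "edge.py", line 18, in edgeline
    p=np.polyfit(X[k],Y[k],1);r=Y-np.polyval(p,X);k=abs(r)<max(.25,2*np.median(abs(r[k])))
numpy.linalg.LinAlgError: SVD did not converge in Linear Least Squares
```

```bash
sed -i 's|/gr\[m\].sum()|/(gr[m].sum()+1e-9)|' edge.py
cat > run.py <<'E'
from edge import *
y=.043
def go(nm,img,cam,a,b,ss=(1,-1),**k):
    for s in ss:
        for w in (1.5,2.5):
            A,Bb,n,sd,wt=edgeline(img,a,b,w=w,sign=s,**k); print(nm,s,w,A.round(2),Bb.round(2),n,sd.round(2),wt.round(1),"ang %.3f"%ang(cam,A,Bb,y))
S0,S6,T0="pics/side0.png","pics/side6.png","pics/top0.png"
if __name__=="__main__":
  for c in (0,1,2): 
    print("ch",c)
    go("flapnear","pics/side6.png","side",(235.2,164.6),(250.5,143.2),ch=c)
    go("g low s0",S0,"side",(302.5,147.9),(317.9,129.6),ch=c)
    go("g up s0",S0,"side",(301.2,142.1),(316.6,125.4),ch=c)
    go("g low s6",S6,"side",(302.6,146.9),(317.6,130),ch=c)
  go("g top",T0,"top",(193.5,143.5),(216.5,131.2))
E
python3 run.py
```

```text
ch 0
flapnear 1 1.5 [234.41 164.04] [250.34 143.09] 24 0.07 33.0 ang 0.788
flapnear 1 2.5 [234.4  164.03] [250.34 143.09] 24 0.08 33.0 ang 0.787
flapnear -1 1.5 [235.92 165.11] [251.73 144.08] 26 0.09 4.5 ang 0.794
flapnear -1 2.5 [234.5 164.1] [252.59 144.69] 24 0.39 15.7 ang 0.734
g low s0 1 1.5 [303.53 148.77] [317.77 129.49] 20 0.14 0.8 ang 0.883
g low s0 1 2.5 [303.33 148.6 ] [319.78 131.18] 20 0.12 4.4 ang 0.801
g low s0 -1 1.5 [301.99 147.47] [318.3  129.94] 28 0.11 20.4 ang 0.803
g low s0 -1 2.5 [301.99 147.47] [318.3  129.94] 28 0.11 20.4 ang 0.803
g up s0 1 1.5 [300.82 141.75] [315.88 124.73] 23 0.15 19.3 ang 0.810
g up s0 1 2.5 [300.96 141.88] [315.92 124.77] 35 0.31 19.3 ang 0.815
g up s0 -1 1.5 [301.19 142.09] [317.71 126.43] 25 0.29 1.8 ang 0.755
g up s0 -1 2.5 [300.23 141.21] [318.88 127.5 ] 27 0.76 4.3 ang 0.679
g low s6 1 1.5 [302.61 146.91] [317.61 130.  ] 30 0.04 0.1 ang 0.818
g low s6 1 2.5 [303.9  148.05] [319.44 131.64] 23 0.1 5.1 ang 0.800
g low s6 -1 1.5 [302.35 146.68] [317.96 130.32] 30 0.09 20.2 ang 0.794
g low s6 -1 2.5 [302.36 146.69] [317.98 130.34] 29 0
[... 1827 characters left out ...]
1 7.8 ang 0.796
g up s0 -1 1.5 [301.28 142.17] [316.5 125.3] 30 0.11 29.6 ang 0.805
g up s0 -1 2.5 [301.3  142.19] [316.49 125.3 ] 28 0.11 31.7 ang 0.807
g low s6 1 1.5 [302.51 146.82] [318.64 130.92] 20 0.1 24.2 ang 0.775
g low s6 1 2.5 [302.31 146.64] [319.47 131.66] 22 0.12 26.1 ang 0.737
g low s6 -1 1.5 [302.6 146.9] [317.58 129.98] 23 0.07 3.8 ang 0.819
g low s6 -1 2.5 [301.92 146.3 ] [317.63 130.03] 40 1.74 9.6 ang 0.789
g top 1 1.5 [192.94 142.46] [216.15 130.54] 40 0.09 51.9 ang 0.851
g top 1 2.5 [192.76 142.12] [216.16 130.56] 31 0.12 54.5 ang 0.832
g top -1 1.5 [193.94 144.33] [217.11 132.35] 40 0.05 50.7 ang 0.860
g top -1 2.5 [193.94 144.32] [217.44 132.96] 40 0.06 53.2 ang 0.829
```

```bash
python3 - <<'E'
from edge import *
def yaw(img,cam,a,b,z,s,perp=False,**k):
    A,Bb,n,sd,wt=edgeline(img,a,b,w=2,sign=s,**k); d=ray(cam,Bb,z)-ray(cam,A,z); print(cam,s,n,sd.round(2),wt.round(1),np.degrees(np.arctan2(d[1],d[0])).round(2), ray(cam,A,z).round(1),ray(cam,Bb,z).round(1))
for s in (1,-1):
    yaw("pics/top0.png","top",(252.2,208),(248.6,152),126,s)
    yaw("pics/top0.png","top",(192.5,212),(190.9,156),126,s)
    yaw("pics/top0.png","top",(198,149.6),(243,147),126,s)
    yaw("pics/side0.png","side",(270,192.6),(325,174.2),126,s)
    yaw("pics/side0.png","side",(262.5,191),(236,170),126,s)
E
python3 - <<'E'
import sys;sys.path.insert(0,'.')
import os;os.chdir('.')
from run import *
print('trim')
go("g top",T0,"top",(195,142.7),(203,138.4),ss=(1,-1))
go("g top",T0,"top",(195,142.7),(213,133.1),ss=(1,-1))
go("g top",T0,"top",(205,137.3),(214.5,132.3),ss=(1,-1))
E
```

```text
top 1 40 0.92 0.7 1.73 [470.4  68.5 126. ] [640.4  73.6 126. ]
top 1 36 0.13 34.8 2.87 [463.  240.2 126. ] [632.1 248.7 126. ]
top 1 40 0.08 59.3 -87.21 [650.7 228.  126. ] [657.3  93.9 126. ]
side 1 30 0.0 0.0 4.04 [470.   69.1 126. ] [644.4  81.5 126. ]
side 1 40 0.06 59.0 93.02 [456.   84.7 126. ] [448.6 224.3 126. ]
top -1 40 0.1 75.6 2.67 [470.4  70.  126. ] [640.2  77.9 126. ]
top -1 40 0.1 32.3 2.63 [463.  245.8 126. ] [632.1 253.5 126. ]
top -1 14 0.12 0.7 -90.82 [652.1 228.1 126. ] [650.2  93.6 126. ]
side -1 35 0.08 56.3 2.76 [470.3  69.9 126. ] [642.8  78.2 126. ]
side -1 40 0.85 1.1 91.5 [461.3  89.3 126. ] [457.6 233.  126. ]
trim
g top 1 1.5 [194.47 141.71] [202.51 137.49] 40 0.09 45.9 ang 0.861
g top 1 2.5 [194.2  141.22] [202.71 137.87] 30 0.09 54.3 ang 0.721
g top -1 1.5 [195.44 143.53] [203.55 139.42] 40 0.03 57.4 ang 0.852
g top -1 2.5 [195.49 143.61] [203.67 139.65] 40 0.06 57.4 ang 0.830
g top 1 1.5 [194.46 141.68] [212.62 132.4 ] 40 0.1 49.6 ang 0.849
g top 1 2.5 [194.38 141.54] [212.62 132.38] 33 0.14 51.7 ang 0.840
g top -1 1.5 [195.46 143.56] [213.59 134.21] 40 0.04 50.9 ang 0.859
g top -1 2.5 [195.48 143.6 ] [213.86 134.71] 40 0.06 51.9 ang 0.830
g top 1 1.5 [204.6  136.54] [214.11 131.56] 40 0.09 59.4 ang 0.861
g top 1 2.5 [204.57 136.49] [214.1  131.54] 40 0.13 59.4 ang 0.857
g top -1 1.5 [205.55 138.34] [215.07 133.38] 40 0.0 49.2 ang 0.864
g top -1 2.5 [205.69 138.62] [215.39 134.  ] 40 0.04 52.8 ang 0.821
```

Run:
```python
from edge import *
import fit
B=np.array([553.2,163.2,.0465])
def fl(t,x,d,h): return [x,85-d*np.cos(t)+h*np.sin(t),124+d*np.sin(t)+h*np.cos(t)]
L=edgeline("pics/side6.png",(296,128.8),(312,125.3),w=2,ch=2);print(L)
for c in (0,1,2): print(edgeline("pics/side6.png",(285,131),(300,128),w=2,ch=c,sign=1)[:4],edgeline("pics/side6.png",(285,131),(300,128),w=2,ch=c,sign=-1)[:4])
for t in (.75,.8,.85):
    p=proj("side",fit.T(B,[fl(t,x,175,h) for h in (2,-2) for x in(-100,100)]+[fl(t,115,165,0)])); print(t,p.round(1).tolist())
    for k in (0,2): print([np.interp(u,p[k:k+2,0],p[k:k+2,1]).round(1) for u in (254,285,289.5,300,304.9)])
crop('pics/side6.png','pics/s6c.png',250,112,80,35,10)
```

```text
(array([296.01094675, 128.85004228]), array([311.99546664, 125.27927606]), np.int64(26), np.float64(0.11357217006211347), np.float64(26.663088064356316))
(array([285.13837816, 131.69189081]), array([299.97347912, 127.86739561]), np.int64(33), np.float64(0.12791789317362498)) (array([285.39409651, 132.97048253]), array([300.34016754, 129.70083768]), np.int64(32), np.float64(0.04229396927024))
(array([285.14531576, 131.72657878]), array([299.95342971, 127.76714853]), np.int64(36), np.float64(0.12180225275009952)) (array([285.40058783, 133.00293917]), array([300.33891757, 129.69458783]), np.int64(32), np.float64(0.04376285577931587))
(array([285.14582871, 131.72914354]), array([299.97012848, 127.85064242]), np.int64(33), np.float64(0.12915301017002243)) (array([285.40373266, 133.01866328]), array([300.34512657, 129.72563284]), np.int64(32), np.float64(0.030983608609028025))
0.75 [[254.0, 143.6], [320.0, 126.2], [254.6, 145.1], [320.6, 127.6], [323.2, 127.2]]
[np.float64(143.6), np.float64(135.4), np.float64(134.2), np.float64(131.5), np.float64(130.2)]
[np.float64(145.1), np.float64(137.0), np.float64(135.8), np.float64(133.0), np.float64(131.7)]
0.8 [[252.6, 140.4], [318.6, 123.2], [253.3, 141.9], [319.3, 124.6], [321.9, 124.5]]
[np.float64(140.1), np.float64(132.0), np.float64(130.8), np.float64(128.1), np.float64(126.8)]
[np.float64(141.7), np.float64(133.5), np.float64(132.4), np.float64(129.6), np.float64(128.3)]
0.85 [[251.2, 137.3], [317.2, 120.4], [251.9, 138.7], [317.9, 121.7], [320.6, 121.8]]
[np.float64(136.6), np.float64(128.7), np.float64(127.5), np.float64(124.8), np.float64(123.5)]
[np.float64(138.2), np.float64(130.2), np.float64(129.0), np.float64(126.3), np.float64(125.0)]
```

View pics/s6c.png

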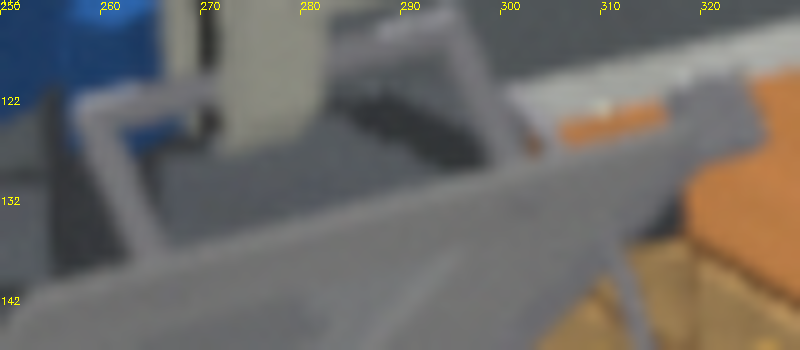

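```bash
cat > ov.py <<'E'
from h import *
import fit
B=np.array([553.2,163.2,.0465])
def fl(t,x,d,h): return [x,85-d*np.cos(t)+h*np.sin(t),124+d*np.sin(t)+h*np.cos(t)]
def box(t,xs,ds,hs): return fit.T(B,[fl(t,x,d,h) for x in xs for d in ds for h in hs])
def ov(cam,src,dst,x0,y0,w,h,s,ths):
    tiles=[]
    im=cv2.imread(src)[y0:y0+h,x0:x0+w]; im=cv2.resize(im,None,fx=s,fy=s,interpolation=cv2.INTER_CUBIC)
    for t in ths:
        k=im.copy()
        for P in (box(t,(112,118),(0,165),(-6,6)),box(t,(104,126),(160,170),(-11,11))):
            u=((proj(cam,P)-[x0,y0]+.5)*s-.5).astype(np.float32); hu=cv2.convexHull(u).astype(int)
            cv2.polylines(k,[hu],True,(0,255,0),1)
        cv2.putText(k,str(t),(5,15),0,.5,(0,0,255),1); tiles.append(k)
    cv2.imwrite(dst,np.hstack(tiles))
if __name__=="__main__":
    ov("side","pics/side0.png","pics/ov_s.png",290,112,40,42,6,(.79,.82,.85))
    ov("top","pics/top0.png","pics/ov_t.png",182,120,48,32,5,(.79,.82,.85))
E
python3 ov.py
```

```text
(no output)
```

View pics/ov_s.png

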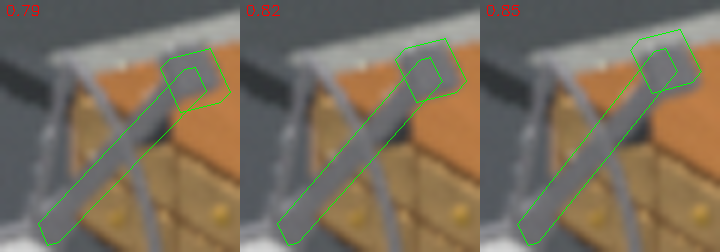

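View pics/ov_t.png

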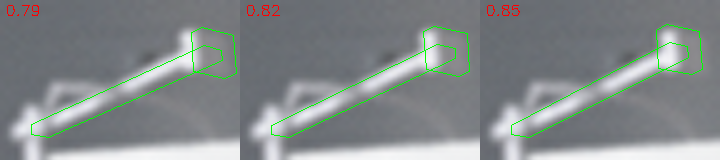

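```bash
cat > tip.py <<'E'
from edge import *
from ov import *
from scipy.optimize import least_squares
# tip hull edges, start from theta .82 hull, refine each hull edge in both images
def meas(cam,src,t0,xs,ds,hs,chs=(0,1,2),w=1.6):
    u=cv2.convexHull(proj(cam,box(t0,xs,ds,hs)).astype(np.float32))[:,0]
    for i in range(len(u)):
        a,b=u[i],u[(i+1)%len(u)]; L=np.linalg.norm(b-a)
        if L<3: continue
        a2=a+(b-a)*.2;b2=b-(b-a)*.2; d=(b-a)/L;nv=np.array([-d[1],d[0]])
        for c in chs:
            A,Bb,n,sd,wt=edgeline(src,a2,b2,w=w,ch=c,n=20)
            print(cam,i,a.round(1),b.round(1),"ch",c,"off %.2f %.2f"%((A-a2)@nv,(Bb-b2)@nv),"nv",nv.round(2),n,"sd %.2f wt %.1f"%(sd,wt))
for s in ("pics/side0.png","pics/side6.png"):
    meas("side",s,.82,(104,126),(160,170),(-11,11))
print("model motion per +.01:",proj("side",box(.83,(115,),(165,),(0,)))-proj("side",box(.82,(115,),(165,),(0,))))
print('bar');meas("side","pics/side0.png",.82,(112,118),(45,150),(-6,6),w=2)
E
python3 tip.py
```

```text
side 1 [325.7 127. ] [319.  128.7] ch 0 off 0.54 0.42 nv [-0.26 -0.97] 20 sd 0.05 wt 20.2
side 1 [325.7 127. ] [319.  128.7] ch 1 off -0.00 0.18 nv [-0.26 -0.97] 18 sd 0.11 wt 9.3
side 1 [325.7 127. ] [319.  128.7] ch 2 off 0.40 0.35 nv [-0.26 -0.97] 20 sd 0.06 wt 40.7
side 2 [319.  128.7] [315.5 121.6] ch 0 off 1.51 -0.74 nv [ 0.9  -0.43] 12 sd 0.26 wt 14.8
side 2 [319.  128.7] [315.5 121.6] ch 1 off 1.44 -0.01 nv [ 0.9  -0.43] 12 sd 0.12 wt 8.5
side 2 [319.  128.7] [315.5 121.6] ch 2 off 1.49 -0.17 nv [ 0.9  -0.43] 10 sd 0.16 wt 24.6
side 4 [317.1 119.7] [323.8 118. ] ch 0 off 0.32 0.46 nv [0.25 0.97] 20 sd 0.12 wt 23.6
side 4 [317.1 119.7] [323.8 118. ] ch 1 off 0.26 0.47 nv [0.25 0.97] 20 sd 0.08 wt 27.1
side 4 [317.1 119.7] [323.8 118. ] ch 2 off 0.28 0.52 nv [0.25 0.97] 19 sd 0.09 wt 27.6
side 5 [323.8 118. ] [327.3 125.2] ch 0 off 0.55 0.45 nv [-0.9   0.44] 16 sd 0.08 wt 26.5
side 5 [323.8 118. ] [327.3 125.2] ch 1 off 0.08 -0.73 nv [-0.9   0.44] 14 sd 0.10 wt 8.0
side 5 [323.8 118. ] [327.3 125.2] ch 2 off 0.24 0.72 nv [-0.9   0.44] 20 sd 0.08 wt 31.2
side 1 [325.7 127. ] [31
[... 1486 characters left out ...]
.7] [301.9 142. ] ch 1 off -1.42 -1.47 nv [ 0.9  -0.43] 17 sd 0.02 wt 4.6
side 2 [303.7 145.7] [301.9 142. ] ch 2 off 2.09 -2.10 nv [ 0.9  -0.43] 11 sd 0.35 wt 6.5
side 3 [301.9 142. ] [317.2 124.3] ch 0 off -1.40 -0.07 nv [0.76 0.66] 10 sd 0.10 wt 21.9
side 3 [301.9 142. ] [317.2 124.3] ch 1 off -0.20 0.09 nv [0.76 0.66] 16 sd 0.22 wt 11.6
side 3 [301.9 142. ] [317.2 124.3] ch 2 off -0.17 -0.01 nv [0.76 0.66] 15 sd 0.13 wt 29.4
side 5 [319.  123.9] [320.9 127.8] ch 0 off 0.38 0.92 nv [-0.9   0.43] 20 sd 0.10 wt 6.2
side 5 [319.  123.9] [320.9 127.8] ch 1 off 0.24 1.05 nv [-0.9   0.43] 13 sd 0.12 wt 6.0
side 5 [319.  123.9] [320.9 127.8] ch 2 off 0.39 -0.06 nv [-0.9   0.43] 14 sd 0.08 wt 6.2
```

Call:
{"op": "arm_command", "data": {"moves": [[-0.1, 0.15, 0, 0, 0], [-0.15, 0.3, 0, 0, 0], [-0.15, 0.3, 0, 0, 0], [-0.15, 0.3, 0, 0, 0]]}}

```text
time: 11.8
tool_pos: [541.6, 175.9, 434.6]
tcp_rot: [0.296, 1.57, 0.34]
contact_force: [-1.8, -4.0, 0.9]
grip_width: 8.9
```

```bash
cat > now.py <<'E'
from st import *
from edge import edgeline
import sys
o,M,p=st(); c=(250.5,286.87)
print("theta",np.arctan2(p[2]-c[1],c[0]-p[1])-.295+.02)
i=sys.argv[1]
for n in('side','top'):
    c=bot.capture(n); cv2.imwrite(f'pics/{n}{i}.png',c['frame'])
from ang import ang
for s in ('pics/side6.png',f'pics/side{i}.png'):
    L=edgeline(s,(234.4,163.5),(250.0,142.6),w=2,ch=0,sign=1); print(L[2],"line %.3f"%ang("side",L[0],L[1],.0465))
    for ch in (0,2):
        L=edgeline(s,(285,131),(300,127.5),w=2,ch=ch,sign=1); print(L[0].round(2),L[1].round(2),L[2])
E
python3 now.py 7
```

```text
t 11.80 tcp [541.6 175.9 434.6] w 8.9 F [-1.8 -4.   0.9] q [ 0.179  0.404  1.346  0.     1.391 -1.435] 
axes x [ 0.  0. -1.] y [-0.043  0.999  0.   ] z [0.999 0.043 0.   ]
jaw yaw deg 92.49
theta 0.8280561348847453
23 line 0.781
[285.16 131.7 ] [300.07 127.81] 35
[285.16 131.7 ] [300.1  127.94] 32
22 line 0.795
[284.86 130.4 ] [299.78 126.54] 35
[284.86 130.41] [299.78 126.56] 36
```

Call:
{"op": "arm_command", "data": {"moves": [[0, 0, 0, 0, 0], [0, 0, 0, 0, 0], [0, 0, 0, 0, 0], [0, 0, 0, 0, 0]]}}

```text
time: 12.3
tool_pos: [541.6, 175.8, 434.5]
tcp_rot: [0.339, 1.571, 0.382]
contact_force: [-0.3, -4.0, 0.4]
grip_width: 9.0
```

```bash
python3 now.py 8; python3 -c "
from h import *
cv2.imwrite('pics/s8.png',cv2.resize(cv2.imread('pics/side8.png'),(800,600)))
crop('pics/side8.png','pics/s8b.png',220,100,120,80,6)
a=cv2.imread('pics/side0.png').astype(int);b=cv2.imread('pics/side8.png').astype(int)
cv2.imwrite('pics/d8.png',np.clip(abs(a-b)*2,0,255).astype(np.uint8))"
```

```text
t 12.30 tcp [541.6 175.8 434.5] w 9.0 F [-0.3 -4.   0.4] q [ 0.179  0.404  1.346  0.     1.391 -1.435] 
axes x [ 0.  0. -1.] y [-0.043  0.999  0.   ] z [0.999 0.043 0.   ]
jaw yaw deg 92.48
theta 0.8271759057830599
23 line 0.781
[285.16 131.7 ] [300.07 127.81] 35
[285.16 131.7 ] [300.1  127.94] 32
21 line 0.793
[284.88 130.48] [299.77 126.53] 40
[284.88 130.47] [299.78 126.55] 39
```

View pics/s8b.png

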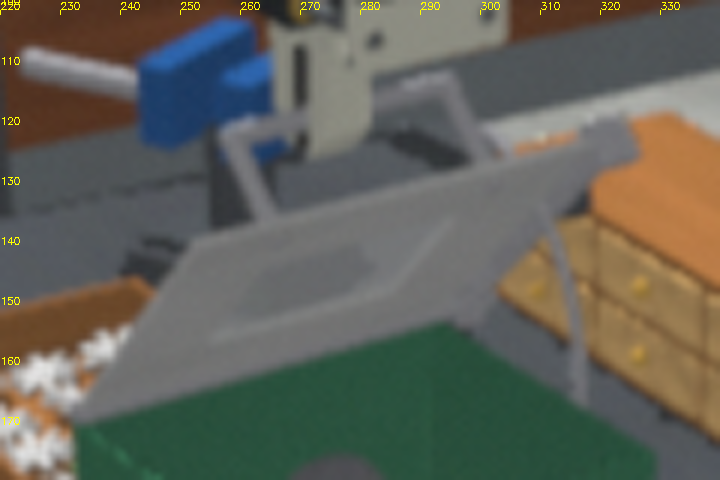

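View pics/d8.png

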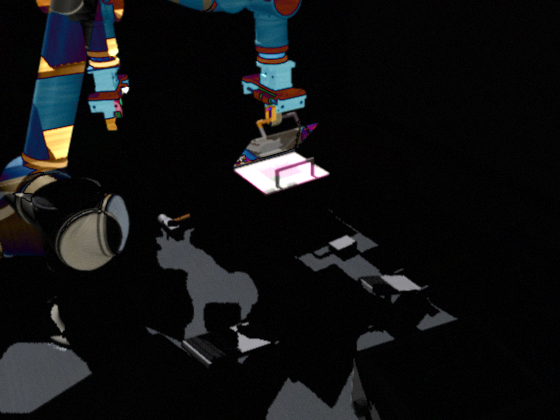

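The flap is parallel to the bar within what I can measure, and it is steady. The difference image shows only the arm, the flap and changes in shadow, so nothing else has moved. Handing in.

```bash
python3 -c "
from plant import bot
print(bot.close_job()); o=bot.get_obs(); print(o['time'],o['tool_pos'],o['grip_width'])"
```

```text
the job is handed in; nothing more can be done
None
the job is handed in; nothing more can be done
```

I pressed the smaller pedal to its stop, held it and let it come back up. I then raised the green box's flap by its handle and handed in at 12.3 s with the gripper still holding it next to the setting bar.

**Pedal:** At the stop, pushing harder raised the force from 18 to 25 N but moved the pedal only 0.3 mm. My first hold eased off to about 9 N, so I pressed again to 28 N and held for about a second. A picture afterwards showed the pedal back at rest.

**Flap:** The arm's motion puts the flap at about 0.827 rad.

| Source | Flap (rad) | Setting bar (rad) |
|---|---|---|
| Side camera, edge positions | 0.82 | 0.82 |
| Side camera, edge slopes | about 0.795 | 0.80–0.805 |
| Top camera, edge slope | hidden by the arm | about 0.85 |

**Disagreement:** The top camera reads the bar about 0.03 rad higher than the side camera, and I did not resolve why. I relied on the side camera because it sees the flap and the bar together.

**Last checks:** Over the final 0.4 s the gripper drifted about 0.1 mm, with about 4 N at the wrist. The side-camera picture shows the bar and the other things on the bench where they were, apart from shadows.

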